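# Make up a bearing kit and a machine-foot kit at the stockroom bench

### The arm

A 6-joint arm with a two-finger parallel gripper is mounted at the origin on the work surface. World frame = base frame: x ahead of the robot, y to its left, z up, the work surface at z = 0. Lengths are in m, angles in rad, forces in N, time in s.
With the tool pointing down it reaches from about 0.275 to 0.875 m from the base axis. Payload 12.5 kg.
Tool frame: the origin (TCP) lies on the centre line of the jaws, within the pads' length; the fingertips stand r.finger_overhang ahead of it and the grasp point (between the pads) lies 3 mm ahead of it (r.finger_overhang is the distance from the TCP to the fingertips, in m); z points along the fingers, y is the line along which they close (so a half turn about z gives the same grasp; the last joint's range is limited). The gripper opens to 85 mm and grips with 20 to 120 N. Pads are 22 mm wide; open, the fingers measure 114 mm over their backs; the gripper's body (76 mm by 85 mm) begins 54 mm behind the grasp point. The pads swing forward as they close: fully open they stand 13 mm farther back than shut.
Start: joints at [-1.415, 0.351, 1.652, -0, 1.139, -0.085], TCP at [0.131, -0.534, 0.253] pointing down, gripper open.
Joint ranges: [-2.75, 2.75], [-0.79, 2.1], [0.01, 2.65], [-1.57, 4.71], [0.07, 3.14], [-2.87, 2.87]. Speed limits (rad/s): [2.22, 2.22, 2.79, 3.14, 3.14, 3.14].

### API

Orientations are given as a unit quaternion [x, y, z, w].
In Python, from cell import r, optics gives the robot as it stands. The module is installed in compiled form; this text tells all that it offers. Calls block until the motion is done:
- r.move_to(position, orientation): joint-space move of the TCP to a pose.
- r.move_linear(position, rot=None, vel=0.15): straight line of the TCP; rot=None keeps the orientation; vel is the mean speed in m/s.
- r.set_joints(angles): joint-space move.
- r.set_gripper(opening, squeeze=None): opening from 0.0 (shut) to 1.0 (fully open); squeeze is the grip in N (None keeps the last); returns when the fingers have stopped.
- r.sleep(seconds).
- r.inverse_kinematics(position, orientation): joint angles nearest the present ones, or None.
- optics.get_image(name): name is "scene" or "top" or "wrist"; returns a dict with "pixels" (400x640x3 uint8, red, green, blue), "depth" (400x640 float32, m along the optical axis (not along the pixel's ray), 0 where there is no reading), "fx", "fy", "cx", "cy" (pixels), "camera_from_world" (4x4, takes a point from world to camera coordinates); the wrist camera has in their place "mount" (4x4, takes a point from camera to tool coordinates, whose origin is the TCP and whose axes are the flange's). Camera axes: x right, y down, z forward; pixel columns grow to the right and rows downward; lengths in m; the calibration is good to about 2 mm. A picture is of the moment at which its call begins: read the wrist's pose just before it.
A pose or a line that the arm cannot do raises r.PlanningError and nothing moves.
- r.hand_in(): hands the job in; it is judged then, once.
Readings, each from a call of its own:
- r.current_t(): time.
- r.current_q(): joint angles.
- r.current_qvel(): joint speeds.
- r.current_effort(): joint torques, N m.
- r.current_tool_pos(): TCP position.
- r.current_ee_rot(): TCP orientation.
- r.current_contact_force(): force on the tool from outside, world axes, zero at the start.
- r.current_torque(): the same for the moment, N m.
- r.current_opening(): opening from 0.0 (shut) to 1.0 (fully open).
- r.current_finger_force(): force on a finger pad.
Only numpy, scipy, OpenCV 4.12 (cv2) and the standard library are available. Lean on these libraries where they do the work, as an engineer would, in place of code of your own. Each camera call takes 0.05 s, during which the arm holds its last target. There are 200 camera calls.

### The job

Make up two kits from the parts on the bench, one part to a pocket. The three-pocket tray gets the pillow block standing on its base, the shaft collar lying flat, and the long hex bolt lying in the long pocket; the two-pocket tray gets the levelling foot standing stud up and the large hex nut lying flat. Leave the short bolt and the small nut where they are.

Things in the scene. Friction and masses are not known exactly. Their poses are not given: they have to be found in the camera images.
- tray_three: Shallow blue plastic tray with three pockets; does not slide. Outer 160 (x) x 208 (y) mm, 18 mm high, walls 4 mm, pocket floors 4 mm above the bench. Origin: centre of underside, z up. In its frame: long pocket 152 (x) x 80 (y) mm inside, centred at x 0, y -58 mm; two equal small pockets 74 (x) x 112 (y) mm, centred at x -39 and +39 mm, y +42 mm. Left or right of the stock, turned up to 0.25 rad.
- tray_two: Shallow blue plastic tray with two equal pockets; does not slide. Outer 160 (x) x 120 (y) mm, 18 mm high, walls 4 mm, pocket floors 4 mm above the bench. Origin: centre of underside, z up. In its frame: pockets 74 (x) x 112 (y) mm inside, centred at x -39 and +39 mm, y 0. On the side of the stock opposite the other tray, turned up to 0.25 rad.
- pillow_block: Grey cast pillow block bearing, 0.3 to 0.5 kg. Base 86 (x) x 26 (y) x 12 mm high; on its middle a round housing of radius 22 mm, axis along y at height 28 mm, top at 50 mm (brass nipple to 53 mm), with flat faces 25 mm apart to grip along y; bearing ring and bore flush in them. Origin: centre of the base's underside, z up.
- shaft_collar: Plain steel shaft collar: a ring of 45 mm outer diameter, 26 mm bore, 16 mm high, about 0.13 kg, lying flat. Origin: centre of the underside, z up along the bore.
- long_bolt: Large steel hex bolt lying on its side, 93 mm long, about 0.26 kg: head 30 mm across flats, 13 mm thick; shank 20 mm diameter, 80 mm long. Origin: centre of mass, on the axis, 13 mm above what it lies on (the axis falls 5 mm from head to tip). x points along the bolt: head end 40 mm behind the origin, tip 53 mm ahead; z up. At the origin it is 20 mm thick along y.
- levelling_foot: Machine levelling foot standing upright, about 0.2 kg: round light grey metal foot plate of 50 mm diameter, tapering to a 26 mm neck at 14 mm height, steel hexagon 22 mm across flats from 18 to 26 mm, then a threaded steel stud of 16 mm diameter up to 64 mm. Origin: centre of the underside, z up along the stud.
- large_nut: Large steel hex nut lying flat: 30 mm across flats, 18 mm high, 20 mm bore, about 0.065 kg. Origin: centre of the underside, z up along the bore; two of its flats face along its own y.
- short_bolt: Short steel hex bolt lying on its side, 45 mm long (head 24 mm across flats, 10 mm thick; shank 16 mm diameter); not wanted. Origin: centre of mass, on its axis, 11 mm above the bench; x from head to tip. All seven parts lie in three rows of three, about 125 mm apart in x and 105 mm in y, turned up to 0.4 rad; the other two places hold a 6 mm thick spanner and a 19 mm high tape roll.
- small_nut: Small steel hex nut lying flat: 19 mm across flats, 10 mm high, 12 mm bore; not wanted. Origin: centre of the underside, z up.
Not all that is in view belongs to the job. What is meant by the levelling_foot is not orange, red or yellow, and is the larger of those in its own colour.

How it is judged:
At the end, for the whole second after the job is handed in: Block and collar each alone in a small pocket of the three-pocket tray, long bolt lying in its long one; foot and large nut each alone in a pocket of the other tray; origins 5 mm inside the pockets, on the floor, upright to 0.15 rad, at rest; short bolt and small nut moved under 30 mm ((((x of pillow_block in the frame of tray_three between -0.071 and -0.007 m and y of pillow_block in the frame of tray_three between -0.009 and 0.093 m and z of pillow_block in the frame of tray_three between 0 and 0.009 m) and (x of shaft_collar in the frame of tray_three between 0.007 and 0.071 m and y of shaft_collar in the frame of tray_three between -0.009 and 0.093 m and z of shaft_collar in the frame of tray_three between 0 and 0.009 m)) or ((x of pillow_block in the frame of tray_three between 0.007 and 0.071 m and y of pillow_block in the frame of tray_three between -0.009 and 0.093 m and z of pillow_block in the frame of tray_three between 0 and 0.009 m) and (x of shaft_collar in the frame of tray_three between -0.071 and -0.007 m and y of shaft_collar in the frame of tray_three between -0.009 and 0.093 m and z of shaft_collar in the frame of tray_three between 0 and 0.009 m))) and x of long_bolt in the frame of tray_three between -0.071 and 0.071 m and y of long_bolt in the frame of tray_three between -0.093 and -0.023 m and z of long_bolt in the frame of tray_three between 0.01 and 0.0235 m and angle between long_bolt's own x axis and vertical between 1.4 and 1.75 rad and (((x of levelling_foot in the frame of tray_two between -0.071 and -0.007 m and y of levelling_foot in the frame of tray_two between -0.051 and 0.051 m and z of levelling_foot in the frame of tray_two between 0 and 0.009 m) and (x of large_nut in the frame of tray_two between 0.007 and 0.071 m and y of large_nut in the frame of tray_two between -0.051 and 0.051 m and z of large_nut in the frame of tray_two between 0 and 0.009 m)) or ((x of levelling_foot in the frame of tray_two between 0.007 and 0.071 m and y of levelling_foot in the frame of tray_two between -0.051 and 0.051 m and z of levelling_foot in the frame of tray_two between 0 and 0.009 m) and (x of large_nut in the frame of tray_two between -0.071 and -0.007 m and y of large_nut in the frame of tray_two between -0.051 and 0.051 m and z of large_nut in the frame of tray_two between 0 and 0.009 m))) and angle between each of pillow_block, shaft_collar, levelling_foot, large_nut's own z axis and vertical below 0.15 rad and linear speed of each of pillow_block, shaft_collar, long_bolt, levelling_foot, large_nut below 0.01 m/s and distance of each of short_bolt, small_nut from where it was at the start of the episode below 0.03 m); the robot touches nothing.
It fails at once if the short bolt is moved by more than 30 mm (distance of short_bolt from where it was at the start of the episode above 0.03 m).
It fails at once if the small nut is moved by more than 30 mm (distance of small_nut from where it was at the start of the episode above 0.03 m).
It also fails if it takes over 109 s, if anything falls off the work surface, if the arm or the gripper's body presses on something with over 40 N, if the wrist force passes 120 N, or if a joint passes its speed limit or range.

## Working session

There is one attempt and no reset: what is moved stays moved. The work goes in short steps, each a Python script; the robot and the scene stay as the last script left them, time stands still between calls to the robot, and variables do not carry over. Pictures are saved under pics/ and viewed, at most 14 in all, crops included, and the job is handed in when it is done.

```bash
mkdir -p pics; python3 - <<'E'
from cell import r, optics
import cv2,numpy as np
for n in ("top","scene"):
    d=optics.get_image(n); cv2.imwrite(f"pics/{n}0.png",d["pixels"][:,:,::-1]); np.savez(f"{n}0.npz",**d)
    print(n,d["fx"],d["cx"],d["cy"],d["camera_from_world"].round(3).tolist(),(d["depth"]>0).mean())
print(r.finger_overhang,r.current_t(),r.current_ee_rot())
E
```

```text
top 364.6074901612243 319.7227277986209 198.61700504382165 [[-0.007, -1.0, -0.014, 0.021], [-0.987, 0.009, -0.161, 0.518], [0.162, 0.013, -0.987, 0.741], [0.0, 0.0, 0.0, 1.0]] 0.99587890625
scene 367.02532822758354 318.8415321242564 200.51453074484326 [[-0.346, 0.938, 0.019, 0.171], [0.585, 0.231, -0.777, -0.25], [-0.734, -0.258, -0.629, 1.112], [0.0, 0.0, 0.0, 1.0]] 0.9960703125
0.022 0.1 [ 9.92760420e-01  1.20110338e-01 -2.16492641e-05 -5.04284561e-04]
```

View pics/top0.png

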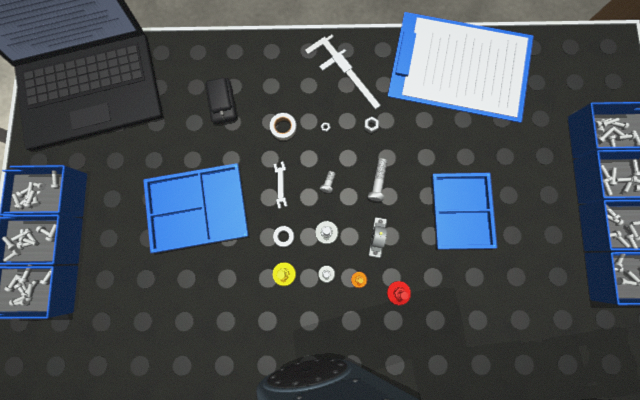

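View pics/scene0.png

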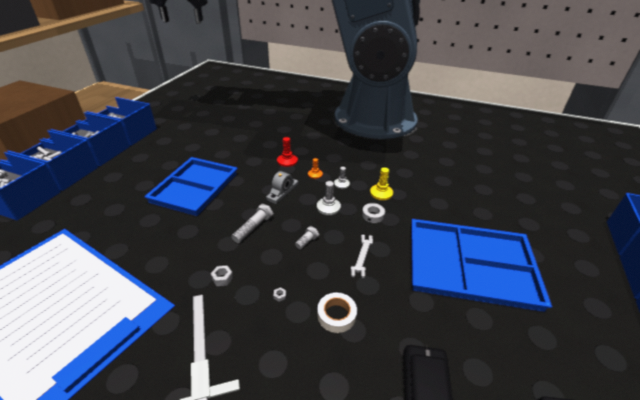

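The parts sit in three rows in the top view. Tape is at (283,126), small nut (325,127), large nut (371,124), spanner (280,185), short bolt (328,181), long bolt (378,180), collar (283,237), large grey foot (326,232) and pillow block (378,238). The small grey foot at (326,273) and the coloured feet are decoys. tray_three is on the left, with its long pocket facing right, and tray_two is on the right.

```bash
cat > h.py <<'E'
import numpy as np, cv2
from scipy.spatial.transform import Rotation as R
def cloud(d, Twc=None):
    "world points per pixel from depth; Twc: world_from_camera"
    if Twc is None: Twc=np.linalg.inv(d["camera_from_world"])
    v,u=np.mgrid[0:400,0:640]; z=d["depth"]
    P=np.stack([(u-d["cx"])/d["fx"]*z,(v-d["cy"])/d["fy"]*z,z],-1)
    return P@Twc[:3,:3].T+Twc[:3,3]
def rect(P):
    "centre, long-axis angle, long, short of the xy points"
    (cx,cy),(w,h),a=cv2.minAreaRect(P[:,:2].astype(np.float32)*1000)
    if w<h: a+=90; w,h=h,w
    a=(a+90)%180-90
    return np.array([cx,cy])/1000,np.deg2rad(a),w,h
def blobs(W,mask,amin=15):
    n,l,s,c=cv2.connectedComponentsWithStats(mask.astype(np.uint8))
    return [(c[i].round(0),W[l==i]) for i in range(1,n) if s[i,4]>=amin]
def down(yaw):
    "tool down, finger closing line y at angle yaw from world y"
    return (R.from_euler('z',yaw)*R.from_quat([1,0,0,0])).as_quat()
E
python3 - <<'E'
from h import *
d=dict(np.load("top0.npz")); W=cloud(d)
px=d["pixels"]; hsv=cv2.cvtColor(px,cv2.COLOR_RGB2HSV)
blue=(hsv[...,0]>95)&(hsv[...,0]<125)&(hsv[...,1]>120)&(hsv[...,2]>70)
reg=(W[...,0]>.15)&(W[...,0]<.75)&(np.abs(W[...,1])<.45)
print("bench z",np.median(W[...,2][reg]), "noise",W[250:260,180:200,2].std())
for n,m in(("blue",blue&reg&(W[...,2]>.009)),("part",~blue&reg&(W[...,2]>.004))):
    for c,P in blobs(W,m):
        o=rect(P); print(n,c,len(P),o[0].round(4),round(o[1],3),round(o[2],1),round(o[3],1),"zmax",P[:,2].max().round(3),"med",np.median(P[:,2]).round(3))
E
```

```text
bench z -0.00017039589762529728 noise 0.05756932518547086
blue [191. 207.] 1583 [0.5019 0.2107] 1.528 416.4 203.6 zmax 0.815 med 0.017
blue [465. 210.] 1104 [ 0.4869 -0.1765] -1.513 377.4 169.5 zmax 0.815 med 0.017
part [222. 111.] 552 [0.5669 0.1475] 0.53 445.0 65.1 zmax 0.815 med 0.022
part [471. 105.] 17 [ 0.7427 -0.3375] 1.077 22.7 8.4 zmax 0.007 med 0.005
part [483. 106.] 44 [ 0.7395 -0.3668] 1.54 33.5 19.5 zmax 0.007 med 0.005
part [496. 107.] 58 [ 0.5633 -0.2067] -0.836 547.7 31.2 zmax 0.815 med 0.005
part [511. 109.] 60 [ 0.5619 -0.2236] -0.877 572.7 32.7 zmax 0.815 med 0.005
part [146. 112.] 473 [0.5832 0.2183] 0.95 567.0 66.6 zmax 0.815 med 0.017
part [283. 126.] 380 [0.5546 0.0723] 0.213 346.7 58.5 zmax 0.815 med 0.018
part [371. 124.] 135 [ 0.5486 -0.0572] -0.294 338.3 31.6 zmax 0.815 med 0.016
part [325. 127.] 46 [0.6918 0.0042] -1.558 18.6 18.3 zmax 0.011 med 0.009
part [378. 181.] 426 [ 0.4923 -0.0777] -0.505 258.6 50.5 zmax 0.815 med 0.021
part [280. 186.] 208 [0.492  0.0785] 0.418 242.2 49.0 zmax 0.815 med 0.005
part [328. 182.] 173 [0.5627 0.001 ] -0.193 47.0 26.3 zmax 0.026 med 0.016
part [378. 237.] 519 [ 0.4123 -0.0768] -0.895 157.0 72.0 zmax 0.815 med 0.029
part [326. 232.] 387 [ 0.4361 -0.0013] 0.378 77.1 48.6 zmax 0.815 med 0.011
part [283. 236.] 237 [0.4147 0.0682] 0.867 123.6 43.7 zmax 0.815 med 0.015
part [283. 274.] 412 [0.3789 0.0695] -0.983 117.7 48.7 zmax 0.815 med 0.011
part [326. 273.] 185 [0.3587 0.0062] 1.557 32.7 32.1 zmax 0.046 med 0.008
part [358. 279.] 165 [ 0.369  -0.0399] 0.825 99.2 30.8 zmax 0.815 med 0.008
part [398. 292.] 431 [ 0.3419 -0.0798] 1.242 196.2 48.1 zmax 0.815 med 0.011
part [327. 383.] 4636 [0.2678 0.0371] -0.989 186.0 173.3 zmax 0.815 med 0.314
```

```bash
python3 - <<'E'
from h import *
d=dict(np.load("top0.npz")); W=cloud(d)
px=d["pixels"]; hsv=cv2.cvtColor(px,cv2.COLOR_RGB2HSV)
blue=(hsv[...,0]>95)&(hsv[...,0]<125)&(hsv[...,1]>120)&(hsv[...,2]>70)
ok=(d["depth"]>0)&(W[...,0]>.15)&(W[...,0]<.75)&(np.abs(W[...,1])<.45)
for n,m in(("blue",blue&ok&(W[...,2]>.012)),("part",~blue&ok&(W[...,2]>.004))):
    for c,P in blobs(W,m,40):
        o=rect(P); print(n,c,len(P),o[0].round(4),round(o[1],3),round(o[2],1),round(o[3],1),"zmax",P[:,2].max().round(3))
        if n=="part" and abs(c[0]-326)<8 or n=="part" and c[0]>350: 
            Q=P[P[:,2]>.03]
            if len(Q)>4: print("   high",Q.mean(0).round(4))
E
```

```text
blue [192. 208.] 1463 [0.5066 0.2967] -1.404 215.3 167.1 zmax 0.022
blue [464. 210.] 1048 [ 0.4945 -0.2982] 0.004 166.3 127.9 zmax 0.021
part [222. 111.] 548 [0.7306 0.2432] -1.394 60.9 49.0 zmax 0.035
part [483. 106.] 44 [ 0.7395 -0.3668] 1.54 33.5 19.5 zmax 0.007
part [496. 108.] 53 [ 0.7369 -0.3934] 1.348 31.4 30.2 zmax 0.008
part [512. 111.] 40 [ 0.7303 -0.4345] -0.668 36.0 17.2 zmax 0.007
part [146. 112.] 468 [0.7287 0.4181] -1.56 63.0 42.6 zmax 0.022
part [283. 126.] 379 [0.6938 0.1019] -0.034 59.2 58.1 zmax 0.022
part [371. 124.] 133 [ 0.6952 -0.1005] 0.024 31.8 29.5 zmax 0.022
part [325. 127.] 46 [0.6918 0.0042] -1.558 18.6 18.3 zmax 0.011
part [378. 181.] 421 [ 0.566  -0.1112] -0.121 93.6 34.1 zmax 0.035
   high [ 0.5272 -0.1058  0.0314]
part [280. 186.] 207 [0.556  0.1071] 0.075 100.6 22.9 zmax 0.008
part [328. 182.] 173 [0.5627 0.001 ] -0.193 47.0 26.3 zmax 0.026
part [378. 237.] 515 [ 0.4371 -0.1077] -0.191 85.8 26.4 zmax 0.052
   high [ 0.4362 -0.1066  0.0443]
part [326. 232.] 386 [0.4496 0.0041] -1.283 48.4 47.5 zmax 0.068
   high [0.4481 0.0042 0.061 ]
part [283. 236.] 234 [0.4403 0.0987] 0.786 44.0 43.2 zmax 0.018
part [283. 274.] 409 [0.3598 0.0983] -0.794 48.7 47.9 zmax 0.066
part [326. 273.] 185 [0.3587 0.0062] 1.557 32.7 32.1 zmax 0.046
   high [0.359  0.0053 0.0432]
part [358. 279.] 164 [ 0.3455 -0.0653] -0.79 30.6 30.3 zmax 0.044
   high [ 0.3465 -0.0645  0.0419]
part [398. 292.] 430 [ 0.3179 -0.1492] -0.114 48.5 47.5 zmax 0.066
   high [ 0.3186 -0.1479  0.0572]
part [327. 383.] 4616 [0.2328 0.01  ] -1.334 197.4 20.7 zmax 0.409
   high [0.2345 0.0089 0.314 ]
```

```bash
cat >> h.py <<'E'
from cell import r, optics
def look(xy,yaw,name,z=.22):
    "wrist view from above; returns image dict, cloud, height-valid mask"
    r.move_to([*xy,z],down(yaw))
    T=np.eye(4); T[:3,:3]=R.from_quat(r.current_ee_rot()).as_matrix(); T[:3,3]=r.current_tool_pos()
    d=optics.get_image("wrist"); cv2.imwrite(f"pics/{name}.png",d["pixels"][:,:,::-1])
    return d,cloud(d,T@d["mount"]),d["depth"]>0
def near(W,ok,xy,rad,lo,hi=.1):
    m=ok&(np.hypot(*(W[...,:2]-xy).transpose(2,0,1))<rad)&(W[...,2]>lo)&(W[...,2]<hi)
    return max([P for _,P in blobs(W,m,5)],key=len)
E
python3 - <<'E'
from h import *
d,W,ok=look([.67,-.1],0,"nut")
print(d["fx"],d["mount"].round(3).tolist(),r.current_t())
for lo in(.008,.012,.014):
    P=near(W,ok,[.695,-.1005],.03,lo); o=rect(P); print(len(P),o,np.median(P[:,2]),P.mean(0))
B=W[ok&(np.abs(W[...,2])<.004)]; print("bench",np.median(B[:,2]),r.current_opening())
E
```

```text
352.3374004715332 [[0.001, -0.961, -0.276, 0.07], [1.0, 0.001, 0.001, 0.001], [-0.0, -0.276, 0.961, -0.121], [0.0, 0.0, 0.0, 1.0]] 2.6083
634 (array([ 0.69658875, -0.10119327]), np.float64(-0.06735001238755889), 33.957637786865234, 29.97177505493164) 0.017811697994822046 [ 0.69690493 -0.10125285  0.01739106]
607 (array([ 0.69658875, -0.10119327]), np.float64(-0.06735001238755889), 33.957637786865234, 29.97177505493164) 0.01785430398553517 [ 0.69682745 -0.10126234  0.01772258]
595 (array([ 0.69658875, -0.10119327]), np.float64(-0.06735001238755889), 33.957637786865234, 29.97177505493164) 0.01786611073205896 [ 0.69686367 -0.10120133  0.01781878]
bench 0.0002323846278746433 1.0021415994172718
```

View pics/nut.png

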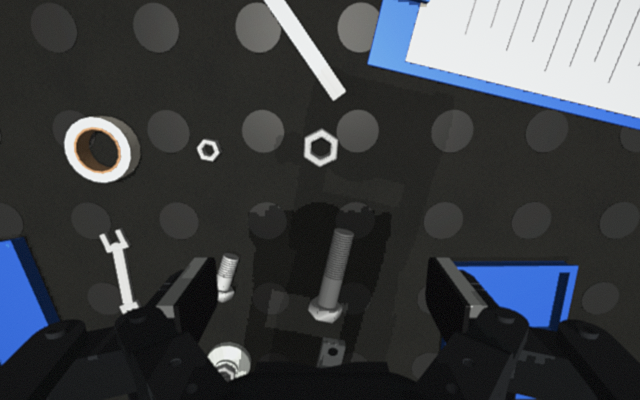

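The wrist view shows the large nut at (321,148), with its corners fore and aft. The small nut is at (207,150), well clear. I'll pick the nut.

```bash
cat >> h.py <<'E'
UP=.17
def pick(xy,yaw,z,op,squeeze):
    r.set_gripper(op)
    r.move_to([*xy,UP],down(yaw))
    r.move_linear([*xy,z+.03],vel=.25); r.move_linear([*xy,z],vel=.08)
    r.set_gripper(0.,squeeze)
    r.move_linear([*xy,UP],vel=.2)
    print("picked",r.current_opening(),r.current_finger_force(),r.current_contact_force().round(1) if hasattr(r.current_contact_force(),'round') else r.current_contact_force(),r.current_t())
def place(xy,yaw,z,op):
    r.move_to([*xy,UP],down(yaw))
    r.move_linear([*xy,z+.03],vel=.2); r.move_linear([*xy,z],vel=.06)
    print("force at floor",r.current_contact_force())
    r.set_gripper(op); r.sleep(.2)
    r.move_linear([*xy,UP],vel=.2); print("placed",r.current_t())
E
python3 - <<'E'
from h import *
pick([.6966,-.1012],-.067,.024,.65,40)
place([.5335,-.298],.004,.0295,.62)
d,W,ok=look([.45,-.298],0,"tray2",.25)
px=cv2.cvtColor(d["pixels"],cv2.COLOR_RGB2HSV); b=(px[...,0]>95)&(px[...,0]<125)&(px[...,1]>120)
m=b&ok&(W[...,2]>.013)&(W[...,2]<.03)&(np.abs(W[...,1]+.3)<.11)
print([ (c,len(P),rect(P)) for c,P in blobs(W,m,100)]); 
P=near(W,ok&~b,[.5335,-.298],.04,.012); print("nut",rect(P),np.median(P[:,2]),r.current_t())
E
```

```text
picked 0.3375595598725065 41.73363123787567 [-0.1 -0.3 -0.6] 5.725
force at floor [-0.82307151 -0.53930376 -0.24453831]
placed 9.4833
[(array([262.,  77.]), 121, (array([ 0.53482031, -0.24200919]), np.float64(-0.1818213313127073), 74.98939514160156, 14.214859962463379)), (array([342., 121.]), 159, (array([ 0.49828656, -0.31833276]), np.float64(-1.2467601626116267), 83.1834945678711, 24.79994773864746)), (array([329., 186.]), 1739, (array([ 0.46330606, -0.29825565]), np.float64(-1.5600002982576087), 126.3669204711914, 103.77407836914062))]
nut (array([ 0.53331396, -0.29894189]), np.float64(0.012417331880603717), 33.086517333984375, 29.46053123474121) 0.02193151754456818 10.0667
```

View pics/tray2.png

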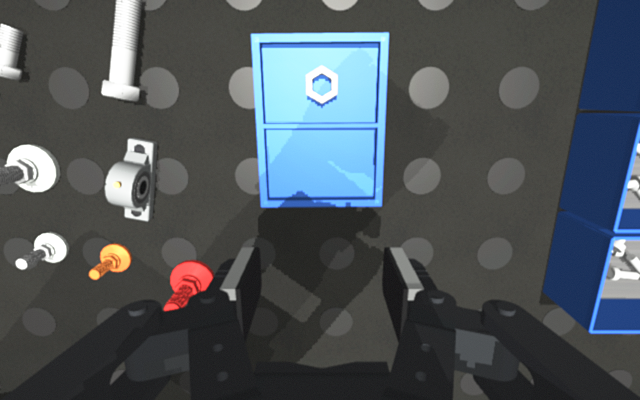

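The nut lies flat in the far pocket at (321,85), with its top at 22 mm. The near pocket is free. Next is the foot.

```bash
python3 - <<'E'
from h import *
d,W,ok=look([.40,.004],0,"foot",.25)
P=near(W,ok,[.449,.004],.035,.003); o=rect(P[P[:,2]<.02]); top=P[P[:,2]>.058]
print(o,len(top),top.mean(0),P[:,2].max())
xy=np.append(top[:,:2].mean(0),0)[:2]
if np.hypot(*(xy-[.449,.004]))>.006: raise SystemExit("disagree")
pick(xy,0,.050,.5,50)
place([.4555,-.298],.004,.0555,.5)
d,W,ok=look([.40,-.298],0,"foot2",.25)
P=near(W,ok,[.4555,-.298],.04,.05); print("foot",P[:,:2].mean(0),P[:,2].max(),r.current_t())
# next: block view
d,W,ok=look([.385,-.107],-.19,"block",.25)
P=near(W,ok,[.437,-.107],.055,.004); print("all",rect(P),P[:,2].max()); Q=P[P[:,2]>.03]; print("high",rect(Q),len(Q))
E
```

```text
(array([0.44993176, 0.00480676]), np.float64(1.5663372630237224), 48.657691955566406, 48.38555908203125) 295 [0.4500837  0.00463948 0.06363228] 0.0663458710791659
picked 0.1695723400692927 48.73477756977081 [ 0.6  0.6 -3.1] 14.1583
force at floor [-0.26164067 -1.15872698 -0.41803077]
placed 17.85
foot [ 0.45506825 -0.29900695] 0.06998732811177077 18.375
all (array([ 0.43758078, -0.10716348]), np.float64(-0.18614750334548652), 85.74101257324219, 25.548736572265625) 0.053575546972555343
high (array([ 0.43790527, -0.10745399]), np.float64(-0.18614191070719735), 42.069618225097656, 24.8950252532959) 1287
```

View pics/foot2.png

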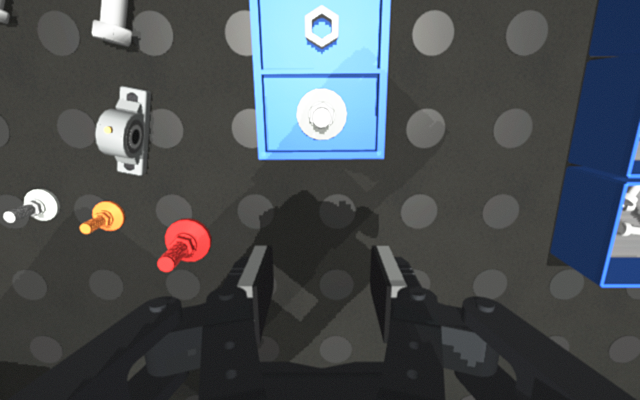

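View pics/block.png

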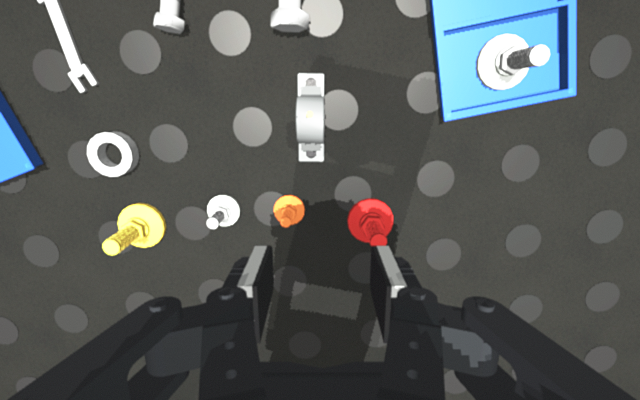

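The foot stands centred in the near pocket of tray_two at (321,115). The block at (311,117) lies lengthwise ahead of the gripper and is clear of the feet. I'll pick it, then measure tray_three.

```bash
python3 - <<'E'
from h import *
pick([.4377,-.1073],-.186,.037,.6,80)
d,W,ok=look([.44,.30],0.167,"tray3",.30)
px=cv2.cvtColor(d["pixels"],cv2.COLOR_RGB2HSV); b=(px[...,0]>95)&(px[...,0]<125)&(px[...,1]>120)
m=b&ok&(W[...,2]>-.005)&(W[...,2]<.03)
m=cv2.morphologyEx(m.astype(np.uint8),cv2.MORPH_CLOSE,np.ones((7,7)))
P=max(blobs(W,m&ok,100),key=lambda x:len(x[1]))[1]; P=P[(P[:,2]>.013)&(P[:,2]<.03)]; print(len(P),rect(P),np.median(P[:,2]))
c=np.array([.5066,.2967]);t=.167;Rz=R.from_euler('z',t).as_matrix()[:2,:2]
for p in(.039,.042),(-.039,.042),(0,-.058):
    xy=c+Rz@p; print(p,xy)
    for y in(t-np.pi/2,t+np.pi/2,t): print(y,r.inverse_kinematics([*xy,.17],down(y)))
print(r.current_t(),r.current_opening())
E
```

```text
picked 0.28191531340935055 78.56393694877625 [-0.9  0.5 -5.2] 22.1833
3397 (array([0.50691397, 0.29656003]), np.float64(-1.404044725536998), 215.03330993652344, 165.39306640625) 0.017890286718559634
(0.039, 0.042) [0.53807598 0.34459846]
-1.4037963267948965 [ 4.96777606e-01  5.98368783e-01  1.48019205e+00 -4.44089210e-16
  1.06303182e+00 -2.81181505e+00]
1.7377963267948966 [ 4.96777606e-01  5.98368783e-01  1.48019205e+00 -4.44089210e-16
  1.06303182e+00  3.29777606e-01]
0.167 [ 4.96777606e-01  5.98368783e-01  1.48019205e+00 -4.44089210e-16
  1.06303182e+00  1.90057393e+00]
(-0.039, 0.042) [0.46116113 0.33163292]
-1.4037963267948965 [ 5.41492544e-01  4.80762505e-01  1.68140286e+00 -4.44089210e-16
  9.79427289e-01 -2.76710011e+00]
1.7377963267948966 [ 5.41492544e-01  4.80762505e-01  1.68140286e+00 -4.44089210e-16
  9.79427289e-01  3.74492544e-01]
0.167 [ 5.41492544e-01  4.80762505e-01  1.68140286e+00 -4.44089210e-16
  9.79427289e-01  1.94528887e+00]
(0, -0.058) [0.51624104 0.2395069 ]
-1.4037963267948965 None
1.7377963267948966 [ 3.52589048e-01  4.82508570e-01  1.67850069e+00 -4.44089210e-16
  9.80583394e-01  1.85589048e-01]
0.167 [ 3.52589048e-01  4.82508570e-01  1.67850069e+00 -4.44089210e-16
  9.80583394e-01  1.75638537e+00]
23.8083 0.2798511693159628
```

View pics/tray3.png

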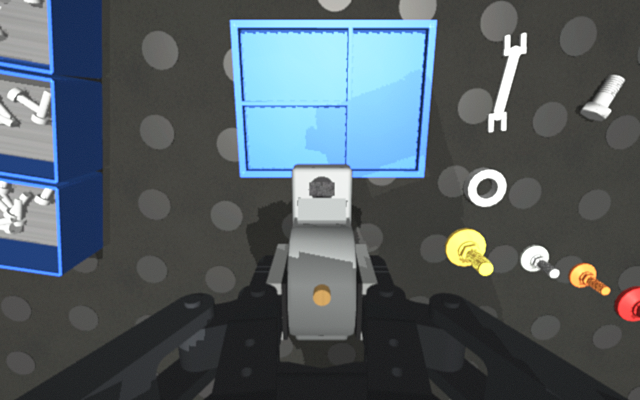

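The wrist view confirms the tray_three pose, with its small pockets on the left at (290,65) and (290,140). The block is held square. I'll place it, then do the collar.

```bash
python3 - <<'E'
from h import *
c=np.array([.5068,.2966]);t=.167;Rz=R.from_euler('z',t).as_matrix()[:2,:2]
place(c+Rz@[.039,.042],t+np.pi/2,.0425,.5)
d,W,ok=look([.39,.099],0,"collar",.25)
P=near(W,ok,[.4403,.0987],.035,.004); o=rect(P); print("collar",o,np.median(P[:,2]))
assert np.hypot(*(o[0]-[.4403,.0987]))<.006
pick(o[0],0,.024,.85,50)
place(c+Rz@[-.039,.042],t,.0295,.75)
d,W,ok=look([.515,-.108],-.12,"bolt",.25)
P=near(W,ok,[.566,-.1112],.065,.004); print("bolt",rect(P),P[:,2].max()); H=P[P[:,2]>.025]; print("head",H.mean(0))
S=P[P[:,0]>.55]; v=np.linalg.svd(S[:,:2]-S[:,:2].mean(0),full_matrices=False)[2][0]; print("shank",rect(S),np.arctan(v[1]/v[0]),r.current_t())
E
```

```text
force at floor [ 0.06961754  0.2969166  -4.35793055]
placed 27.8083
collar (array([0.44126248, 0.09941184]), np.float64(0.483533447789847), 44.08305358886719, 43.82027816772461) 0.01580334037163761
picked 0.5216823792380617 51.028714310377836 [ 0.2 -0.4 -1.6] 32.3667
force at floor [-0.84729889 -0.2495554   0.60342273]
placed 36.025
bolt (array([ 0.56712872, -0.11113507]), np.float64(-0.13311437866208461), 93.69738006591797, 33.57217788696289) 0.031948096070546605
head [ 0.52934315 -0.10592029  0.0293788 ]
shank (array([ 0.58041608, -0.11738631]), np.float64(-0.22188566043575036), 65.64422607421875, 20.30475425720215) -0.22983218931945457 37.725
```

View pics/bolt.png

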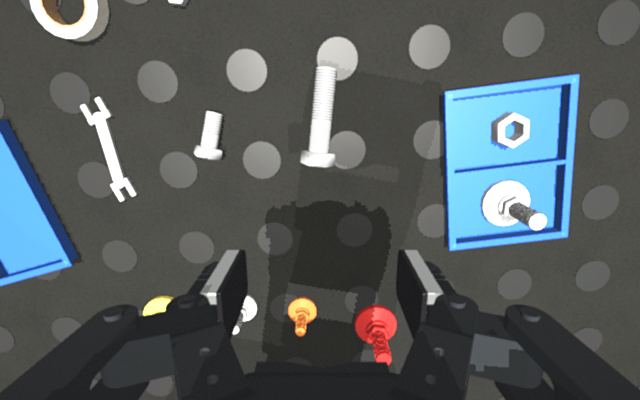

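The bolt lies with its head at (317,160) and its tip at (325,70). The shank rectangle gives a yaw of -0.222, and nothing stands beside it. I'll pick and place it, then check both trays.

```bash
python3 - <<'E'
from h import *
c=np.array([.5068,.2966]);t=.167;Rz=R.from_euler('z',t).as_matrix()[:2,:2]
pick([.5607,-.1129],-.222,.025,.6,80)
place(c+Rz@[-.005,-.058],t,.0305,.5)
d,W,ok=look([.43,.28],t,"end3",.30)
px=cv2.cvtColor(d["pixels"],cv2.COLOR_RGB2HSV); b=(px[...,0]>95)&(px[...,0]<125)&(px[...,1]>120)
L=W.copy(); L[...,:2]=(W[...,:2]-c)@Rz
m=~b&ok&(W[...,2]>.012)&(np.abs(L[...,0])<.075)&(np.abs(L[...,1])<.1)
for k,P in blobs(L,m,60): print(k,len(P),rect(P),P[:,2].max())
print(r.current_t())
d=optics.get_image("top"); cv2.imwrite("pics/end.png",d["pixels"][:,:,::-1])
E
```

```text
picked 0.19772505812732233 78.24664235115051 [-0.9  0.1 -3.1] 40.8833
force at floor [ 0.07162685 -0.02149882 -3.63502928]
placed 44.9833
[305.  79.] 832 (array([0.02865165, 0.01977662]), np.float64(1.1983824099612514), 127.73322296142578, 113.82262420654297) 0.02035869996784101
[279.  50.] 2312 (array([0.03850227, 0.04016568]), np.float64(-1.5686109225002898), 85.7752685546875, 25.7641544342041) 0.05785397658364322
[371.  91.] 1836 (array([ 0.00091867, -0.05887867]), np.float64(0.00427301258063339), 93.07351684570312, 34.64101028442383) 0.036229029403083424
[280. 126.] 885 (array([-0.03958804,  0.04041319]), np.float64(-1.2066911396671625), 44.307456970214844, 43.87330627441406) 0.022266983263349915
[322. 347.] 36574 (array([-0.06633853, -0.00489769]), np.float64(-1.570726521407476), 127.14302825927734, 17.308279037475586) 0.3704476857325282
45.7167
```

View pics/end3.png

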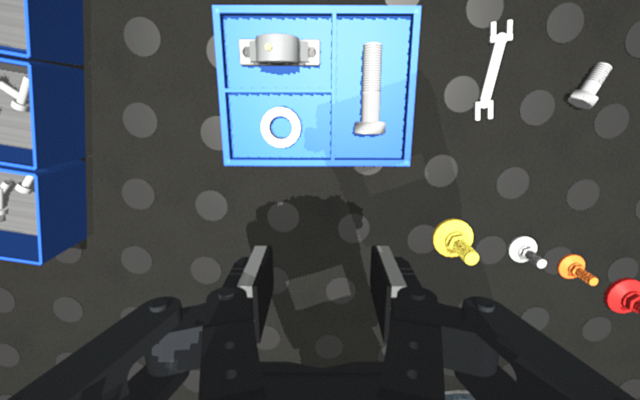

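View pics/end.png

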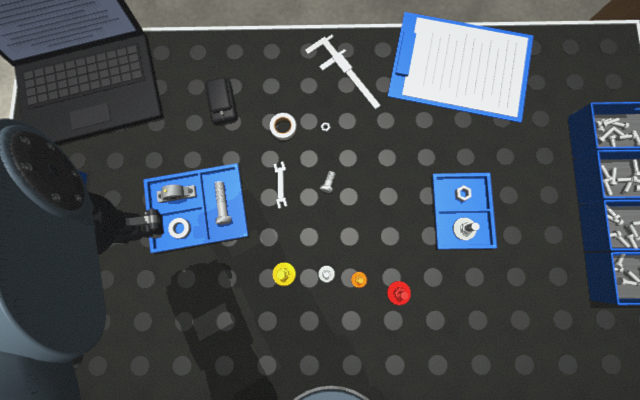

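All five parts are seated: block (279,50), collar (280,126) and bolt (371,91) in tray_three, and nut (463,193) and foot (466,229) in tray_two. The short bolt and small nut have not moved.

```bash
python3 -c "
from cell import r
print(r.hand_in(),r.current_t())"
```

```text
the job is handed in; nothing more can be done
the job is handed in; nothing more can be done
```

Both kits are made up and the job was handed in at about 46 s; the last camera check showed all five parts seated in their pockets and the short bolt and small nut not visibly moved, but no verdict came back.

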